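# Seat the stoppers of a reagent cartridge with the fingertips

### The job

Five white stoppers stand up in an arc on the blue reagent cartridge. Trace along the arc with your fingertips from the green dot to the red dot, pressing each stopper fully down in turn with a light touch and staying within about 3 cm above the row until the last one is down. Pick nothing up, leave the things around where they are, and finish clear of everything.

Things in the scene. Friction and masses are not known exactly. Their poses are not given: they have to be found in the camera images.
- cartridge: blue crescent on a grey foot 96x224x12 mm, fixed to the worktop. Origin at worktop level under its middle; z up, y along the foot, +x the crescent's hollow side. Blue deck 40 mm above the worktop, 46 mm wide. Stoppers 1 to 5 stand on it from -y to +y, 38 mm (0.253 rad) apart on an arc of radius 150 mm about the point (0.142, 0) of this frame, stopper 3 at (-0.008, 0)
- green_dot: green disc 18 mm across, 2 mm thick, fixed on the deck beyond one end of the row: the row starts at the stopper next to it (cap_1 or cap_5, it varies). Origin centre of underside
- red_dot: red disc, same size, at the other end of the row, where the row finishes
- cap_1_top (a point): centre of the top of stopper 1, at (0.011, -0.073) m in the cartridge's frame: white low cone, 30 mm across with a flat 8 mm top, 9 mm thick, sides sloping 32 degrees so that a fingertip sliding along the row rides over it. Top is 59 mm above the worktop when fully up, 53 mm when fully down
- cap_1 (a joint): how far the stopper is pushed down, m: 0 fully up, 0.006 fully down on its collar (hard stop). Starts between 0 and 0.0015; yields to about 3 N and stays where it is left
- cap_2_top (a point): centre of the top of stopper 2, at (-0.003, -0.038) m in the cartridge's frame: white low cone, 30 mm across with a flat 8 mm top, 9 mm thick, sides sloping 32 degrees so that a fingertip sliding along the row rides over it. Top is 59 mm above the worktop when fully up, 53 mm when fully down
- cap_2 (a joint): how far the stopper is pushed down, m: 0 fully up, 0.006 fully down on its collar (hard stop). Starts between 0 and 0.0015; yields to about 3 N and stays where it is left
- cap_3_top (a point): centre of the top of stopper 3, at (-0.008, 0) m in the cartridge's frame: white low cone, 30 mm across with a flat 8 mm top, 9 mm thick, sides sloping 32 degrees so that a fingertip sliding along the row rides over it. Top is 59 mm above the worktop when fully up, 53 mm when fully down
- cap_3 (a joint): how far the stopper is pushed down, m: 0 fully up, 0.006 fully down on its collar (hard stop). Starts between 0 and 0.0015; yields to about 3 N and stays where it is left
- cap_4_top (a point): centre of the top of stopper 4, at (-0.003, 0.038) m in the cartridge's frame: white low cone, 30 mm across with a flat 8 mm top, 9 mm thick, sides sloping 32 degrees so that a fingertip sliding along the row rides over it. Top is 59 mm above the worktop when fully up, 53 mm when fully down
- cap_4 (a joint): how far the stopper is pushed down, m: 0 fully up, 0.006 fully down on its collar (hard stop). Starts between 0 and 0.0015; yields to about 3 N and stays where it is left
- cap_5_top (a point): centre of the top of stopper 5, at (0.011, 0.073) m in the cartridge's frame: white low cone, 30 mm across with a flat 8 mm top, 9 mm thick, sides sloping 32 degrees so that a fingertip sliding along the row rides over it. Top is 59 mm above the worktop when fully up, 53 mm when fully down
- cap_5 (a joint): how far the stopper is pushed down, m: 0 fully up, 0.006 fully down on its collar (hard stop). Starts between 0 and 0.0015; yields to about 3 N and stays where it is left
- oil_drop: small brown dropper bottle with a black cap, 34 mm across, 78 mm tall, standing near the cartridge's +y end; origin centre of underside. To be left alone
- tube_lying: sample tube with a red cap, 15 mm thick, 95 mm long, lying on the worktop near the cartridge's -y end, may roll if touched; origin at its underside, mid-length. To be left alone
- saline: white bottle with a blue cap, 64 mm across, 165 mm tall; origin centre of underside. To be left alone
- stain_violet: violet bottle with a white cap, 60 mm across, 145 mm tall; origin centre of underside. To be left alone
- cotton_buds: tub of cotton buds, 77 mm across, 80 mm tall; origin centre of underside. To be left alone
- marker: black marker pen lying on the worktop to the left, 12x144x11 mm; origin centre of underside. To be left alone

How it is judged:
By the outcome, as a careful person would: the job done as asked, in the order asked, and still so for the second after the job is handed in, with the robot touching nothing.
It also fails if it takes over 32 s, if anything falls off the work surface, if the arm or the gripper's body presses on something with over 40 N, if the wrist force passes 120 N, or if a joint passes its speed limit or range.

### The arm

A 6-joint arm with a two-finger parallel gripper is mounted at the origin on a cart in front of the work surface, level with it; the furniture and walls round the work are solid. World frame = base frame: x ahead of the robot, y to its left, z up, the work surface at z = 0. Lengths are in m, angles in rad, forces in N, time in s.
With the tool pointing down it reaches from about 0.35 to 0.8 m from the base axis. Payload 7.3 kg.
Tool frame: the origin (TCP) lies between the finger pads; the fingertips stand 25 mm ahead of it and the grasp point (between the pads) lies 6 mm ahead of it (r.tip_extent is the distance from the TCP to the fingertips, in m); z points along the fingers, y is the line along which they close (so a half turn about z gives the same grasp; the last joint's range is limited). The gripper opens to 85 mm and grips with 20 to 120 N. Pads are 22 mm wide; open, the fingers measure 114 mm over their backs; the gripper's body (76 mm by 85 mm) begins 54 mm behind the grasp point. The pads swing forward as they close: fully open they stand 13 mm farther back than shut.
Start: joints at [-1.359, 0.342, 1.524, -0, 1.275, -0.146], TCP at [0.184, -0.492, 0.256] pointing down, gripper open.
Joint ranges: [-2.53, 2.53], [-0.77, 2.02], [0.04, 2.7], [-1, 4.14], [0.28, 2.66], [-3.11, 3.11]. Speed limits (rad/s): [2.57, 2.57, 3.14, 3.14, 3.14, 3.14].

### API

Orientations are given as a unit quaternion [x, y, z, w].
In Python, from workcell import r, command_gripper, optics gives the robot as it stands. The module is installed in compiled form; this text tells all that it offers. Calls block until the motion is done:
- r.reach(position, orientation): joint-space move of the TCP to a pose.
- r.move_straight(position, orientation=None, speed=0.15, max_force=None): straight line of the TCP; orientation=None keeps the orientation; speed is the mean speed in m/s. With max_force (N) it stops when the force on the tool has changed by that much, and returns True; else False.
- r.movej(angles): joint-space move.
- command_gripper(opening, force=None): finger opening in m; force is the grip in N (None keeps the last); returns when the fingers have stopped.
- r.hold(seconds).
- r.solve_ik(position, orientation): joint angles nearest the present ones, or None.
- r.read_state(): the state.
- optics.get_image(name): name is "scene" or "top"; returns (picture, depth): 420x560x3 uint8, red, green, blue; 420x560 float32, m along the optical axis (not along the pixel's ray), 0 where there is no reading.
- optics.camera_model(name): a dict with "K" (3x3 intrinsics, pixels), "k1" (the pictures are not rectified: a ray, as slopes to the right and down, at radius r is drawn at 1 + k1 r^2 times it, then the intrinsics apply), "R" (3x3) and "t" (3): a world point X has camera coordinates R X + t. Camera axes: x right, y down, z forward; pixel columns grow to the right and rows downward; lengths in m; the calibration is good to about 2 mm. A picture is of the moment at which its call begins. camera_model takes no time and is no camera call.
A pose or a line that the arm cannot do raises r.PlanningError and nothing moves.
- r.finish_job(): hands the job in; it is judged then, once.
The state is a dict: "time_s": time; "joint_positions": joint angles; "dq": joint speeds; "tau": joint torques, N m; "eef_pos": TCP position; "eef_rot": TCP orientation; "contact_force": force on the tool from outside, world axes, zero at the start; "torque": the same for the moment, N m; "grip_width": finger opening in m; "grip_force": force on a finger pad.
Only numpy, scipy, OpenCV 4.12 (cv2) and the standard library are available. Lean on these libraries where they do the work, as an engineer would, in place of code of your own. Each camera call takes 0.05 s, during which the arm holds its last target. There are 200 camera calls.

## Working session

There is one attempt and no reset: what is moved stays moved. The work goes in short steps, each a Python script; the robot and the scene stay as the last script left them, time stands still between calls to the robot, and variables do not carry over. Pictures are saved under pics/ and viewed, at most 10 in all, crops included, and the job is handed in when it is done.

```bash
mkdir -p pics; python3 - <<'E'
from workcell import r,optics
import cv2,numpy as np
for n in("scene","top"):
    p,d=optics.get_image(n); cv2.imwrite(f"pics/{n}0.png",p[:,:,::-1]); np.savez(f"{n}0.npz",p=p,d=d)
    c=optics.camera_model(n); print(n,c)
s=r.read_state(); print(s["time_s"],s["eef_pos"],s["eef_rot"],s["contact_force"],r.tip_extent,s["grip_width"])
E
```

```text
scene {'K': array([[401.57692165,   0.        , 273.67267477],
       [  0.        , 401.57692165, 210.7612408 ],
       [  0.        ,   0.        ,   1.        ]]), 'k1': -0.09235590716222639, 'R': array([[-3.92239752e-01, -9.19862968e-01, -3.10138739e-04],
       [-7.38456524e-01,  3.15087035e-01, -5.96156122e-01],
       [ 5.48479661e-01, -2.33607106e-01, -8.02868471e-01]]), 't': array([0.15884092, 0.44631821, 0.86213461])}
top {'K': array([[517.31820962,   0.        , 272.2099255 ],
       [  0.        , 517.31820962, 194.6817338 ],
       [  0.        ,   0.        ,   1.        ]]), 'k1': -0.058037317303519735, 'R': array([[ 0.00936978, -0.99994941, -0.00365884],
       [-0.99325959, -0.00888422, -0.11557011],
       [ 0.11553176,  0.00471705, -0.99329259]]), 't': array([-0.02993645,  0.54792009,  1.4359247 ])}
0.1 [ 0.1838025  -0.49143373  0.25569195] [ 9.84041667e-01  1.77936837e-01 -3.96509587e-05 -6.91790452e-04] [ 0.37791624 -0.09239631  0.44060758] 0.025 0.08540110833323945
```

View pics/scene0.png

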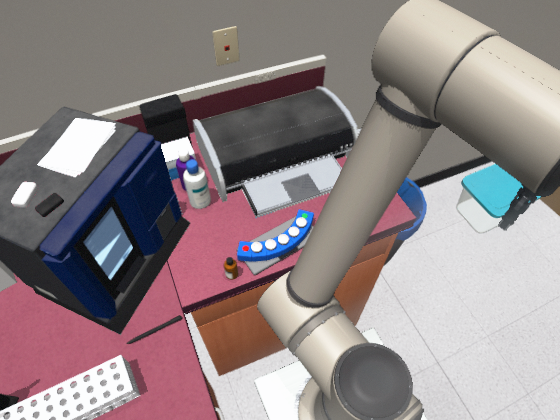

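View pics/top0.png

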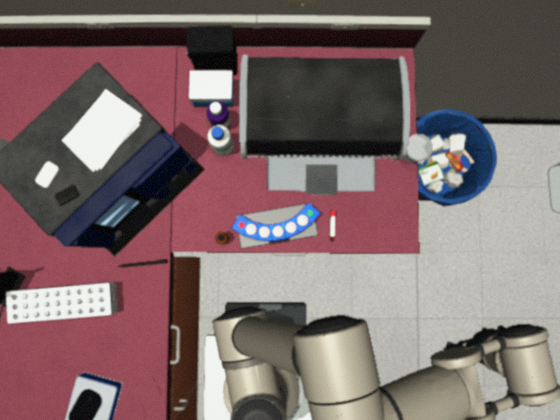

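The scene shows the blue crescent with five white caps. In the top view they run from about (303,220), next to the green dot at (310,213), to (251,230), next to the red dot at (240,225). The dropper bottle is at (222,238) and the tube at (333,225). So the row starts at the −y end, cap_1. Next I'll triangulate the caps and dots from both views.

```bash
cat >h.py <<'E'
import numpy as np,cv2
from workcell import r,optics,command_gripper
def ray(n,uv):
    c=optics.camera_model(n); D=np.array([c["k1"],0,0,0,0])
    # drawn = slope*(1+k1 r^2): OpenCV's radial model
    x=cv2.undistortPoints(np.array(uv,float).reshape(-1,1,2),c["K"],D)[:,0]
    d=np.c_[x,np.ones(len(x))]@c["R"]; return -c["R"].T@c["t"],d
def onplane(n,uv,z):
    o,d=ray(n,uv); return o+d*((z-o[2])/d[:,2])[:,None]
def tri(a,b):
    oa,da=ray("top",a); ob,db=ray("scene",b); out=[]
    for p,q in zip(da,db):
        s=np.linalg.lstsq(np.c_[p,-q],ob-oa,rcond=None)[0]
        out.append(np.r_[(oa+s[0]*p+ob+s[1]*q)/2,np.linalg.norm(oa+s[0]*p-ob-s[1]*q)])
    return np.array(out)
def blobs(p,box):
    x0,y0,x1,y1=box; h=cv2.cvtColor(p[y0:y1,x0:x1],cv2.COLOR_RGB2HSV); H,S,V=[h[...,i].astype(int) for i in range(3)]
    blue=((H>100)&(H<128)&(S>130)).astype(np.uint8)
    hull=np.zeros_like(blue); c=max(cv2.findContours(blue,0,2)[0],key=cv2.contourArea)
    cv2.fillPoly(hull,[cv2.convexHull(c)],1)
    res={}
    for k,m in dict(white=(S<90)&(V>165),green=(H>40)&(H<85)&(S>90),red=((H<8)|(H>172))&(S>150)&(V>140)).items():
        n,_,st,ce=cv2.connectedComponentsWithStats((m&(hull>0)).astype(np.uint8))
        res[k]=[(*(ce[i]+[x0,y0]).round(2),int(st[i,4])) for i in range(1,n) if st[i,4]>5]
    return res
BOX=dict(top=(228,198,325,248),scene=(230,203,322,272))
E
python3 - <<'E'
from h import *
B={n:blobs(np.load(n+"0.npz")["p"],BOX[n]) for n in BOX}
for n in B: print(n,B[n])
W={n:np.array(sorted(b[:2] for b in sorted(B[n]["white"],key=lambda b:-b[2])[:5])[::-1]) for n in B}
print(tri(W["top"],W["scene"]).round(4))
for n in W:print(n,onplane(n,W[n],.055).round(4).tolist())
for k in("green","red"):
  for n in B: print(k,n,onplane(n,[max(B[n][k],key=lambda b:b[2])[:2]],.042).round(4)) if B[n][k] else 0
import cv2
a=np.load("top0.npz")["p"][190:255,205:345];b=np.load("scene0.npz")["p"][200:280,215:325]
cv2.imwrite("pics/z.png",np.vstack([cv2.resize(x,(560,int(560*x.shape[0]/x.shape[1]*.8)),interpolation=2)for x in(a,b)])[:,:,::-1])
E
```

```text
top {'white': [(np.float64(274.85), np.float64(215.38), 547), (np.float64(302.14), np.float64(219.96), 102), (np.float64(290.5), np.float64(227.0), 104), (np.float64(250.73), np.float64(228.88), 103), (np.float64(264.0), np.float64(231.6), 106), (np.float64(277.5), np.float64(231.0), 104)], 'green': [(np.float64(309.25), np.float64(212.75), 20)], 'red': [(np.float64(241.29), np.float64(224.5), 14)]}
scene {'white': [(np.float64(274.55), np.float64(236.06), 677), (np.float64(300.91), np.float64(221.57), 82)], 'green': [(np.float64(304.24), np.float64(215.33), 21)], 'red': [(np.float64(245.22), np.float64(248.09), 23)]}
[[ 0.4479 -0.0841  0.1039  0.0208]
 [ 0.448  -0.0316  0.0641  0.0197]]
top [[0.4557, -0.0766, 0.055], [0.4443, -0.0406, 0.055], [0.4876, -0.0329, 0.055], [0.4423, -0.0033, 0.055], [0.4495, 0.0336, 0.055]]
scene [[0.4727, -0.1103, 0.055], [0.4576, -0.025, 0.055]]
green top [[ 0.4969 -0.1294  0.042 ]]
green scene [[ 0.4964 -0.1327  0.042 ]]
red top [[0.4622 0.0608 0.042 ]]
red scene [[0.4609 0.0585 0.042 ]]
```

View pics/z.png

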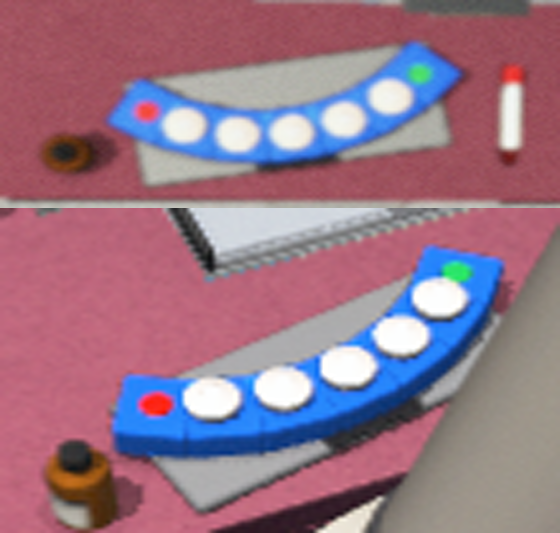

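The enlarged crop shows all the caps and both dots clearly. The grey foot joined the white mask, so I'll raise the brightness threshold.

```bash
sed -i 's/(V>165)/(V>205)/; s/st\[i,4\]>5\]/12<st[i,4]<200]/' h.py
cat >>h.py <<'E'
CAPS=np.array([[.142-.15*np.cos(a),.15*np.sin(a)] for a in .253*np.arange(-2,3)])
def fit(Pw):
    Q=Pw-Pw.mean(0);C=CAPS-CAPS.mean(0)
    th=np.arctan2((C[:,0]*Q[:,1]-C[:,1]*Q[:,0]).sum(),(C*Q).sum())
    R=np.array([[np.cos(th),-np.sin(th)],[np.sin(th),np.cos(th)]])
    return th,Pw.mean(0)-R@CAPS.mean(0),R
E
python3 - <<'E'
from h import *
B={n:blobs(np.load(n+"0.npz")["p"],BOX[n]) for n in BOX}
for n in B: print(n,[b[2] for b in B[n]["white"]])
W={n:np.array(sorted(b[:2] for b in sorted(B[n]["white"],key=lambda b:-b[2])[:5])[::-1]) for n in B}
T=tri(W["top"],W["scene"]);print(T.round(4))
P=[T[:,:2]]+[onplane(n,W[n],.054)[:,:2] for n in W]
for p in P:
    th,t,R=fit(p); q=CAPS@R.T+t; print(th.round(3),t.round(4),"resid mm",(1e3*(p-q)).round(1).tolist())
th,t,R=fit((P[1]+P[2])/2); np.savez("pose.npz",th=th,t=t); print((CAPS@R.T+t).round(4).tolist())
E
```

```text
top [102, 104, 100, 106, 104]
scene [76, 79, 84, 88, 87]
[[ 0.475  -0.11    0.0537  0.0026]
 [ 0.4553 -0.0777  0.053   0.0025]
 [ 0.4438 -0.0417  0.0545  0.0023]
 [ 0.4419 -0.0043  0.0545  0.0023]
 [ 0.449   0.0328  0.0539  0.0029]]
0.18 [ 0.4516 -0.0404] resid mm [[-0.2, 0.0], [0.1, 0.2], [0.1, 0.2], [0.2, -0.2], [-0.2, -0.3]]
0.181 [ 0.4521 -0.0393] resid mm [[-0.2, 0.0], [0.1, 0.2], [0.1, 0.1], [0.1, -0.3], [-0.1, -0.1]]
0.178 [ 0.4509 -0.0415] resid mm [[-0.2, 0.1], [-0.3, 0.5], [0.5, 0.1], [0.5, -0.3], [-0.5, -0.5]]
[[0.4751, -0.11], [0.455, -0.0779], [0.4437, -0.0418], [0.4417, -0.004], [0.4492, 0.0331]]
```

```bash
cat >>h.py <<'E'
from scipy.spatial.transform import Rotation as Ro
_z=np.load("pose.npz") if __import__("os").path.exists("pose.npz") else None
def pose(a,ztip,flip):
    """TCP pose with the fingertips at arc angle a, pad width along the tangent"""
    th,t=float(_z["th"]),_z["t"]; c,s=np.cos(th),np.sin(th)
    xy=np.array([[c,-s],[s,c]])@[.142-.15*np.cos(a),.15*np.sin(a)]+t
    f=th+np.pi/2-a+flip*np.pi; x=np.array([np.cos(f),np.sin(f),0]); z=np.array([0,0,-1.])
    return [*xy,ztip+r.tip_extent],Ro.from_matrix(np.c_[x,np.cross(z,x),z]).as_quat()
E
python3 - <<'E'
from h import *
for fl in(0,1):
    for a in(-.72,-.5,0,.5):
        q=r.solve_ik(*pose(a,.053,fl)); print(fl,a,None if q is None else np.round(q,2))
q=pose(-.72,.05,0);print(np.round(q[0],3))
E
```

```text
0 -0.72 [-0.41  0.54  1.77 -0.    0.83 -1.31]
0 -0.5 [-0.38  0.5   1.85 -0.    0.79 -1.06]
0 0 [-0.27  0.45  1.96 -0.    0.73 -0.45]
0 0.5 [-0.1   0.45  1.95 -0.    0.74  0.22]
1 -0.72 [-0.41  0.54  1.77 -0.    0.83  1.83]
1 -0.5 [-0.38  0.5   1.85 -0.    0.79  2.08]
1 0 [-0.27  0.45  1.96 -0.    0.73  2.7 ]
1 0.5 [-0.1   0.45  1.95 -0.    0.74 -2.92]
[ 0.498 -0.133  0.075]
```

```bash
cat >>h.py <<'E'
def tip(): 
    s=r.read_state(); return round(s["time_s"],2),(np.array(s["eef_pos"])-[0,0,r.tip_extent]).round(4).tolist(),np.round(s["contact_force"],1).tolist()
E
python3 - <<'E'
from h import *
command_gripper(0.0,20)
r.reach(*pose(-.72,.13,0)); print(tip())
r.move_straight(*pose(-.72,.066,0),speed=.1); print(tip())
p,d=optics.get_image("top");cv2.imwrite("pics/t1.png",cv2.resize(p[170:270,190:370],None,fx=3,fy=3)[:,:,::-1])
r.move_straight(*pose(-.506,.064,0),speed=.06); print(tip())
print(r.move_straight(*pose(-.506,.050,0),speed=.02,max_force=8)); print(tip())
p,d=optics.get_image("scene");cv2.imwrite("pics/s1.png",cv2.resize(p[150:290,190:370],None,fx=4,fy=4)[:,:,::-1])
E
```

```text
(2.64, [0.4979, -0.1334, 0.1302], [-0.4, -0.3, 0.3])
(3.43, [0.4983, -0.1328, 0.0664], [0.6, -0.3, 0.5])
(4.17, [0.4756, -0.1103, 0.0644], [-0.1, 0.0, -0.3])
True
(4.74, [0.4754, -0.1102, 0.0529], [-1.1, 1.3, 6.6])
```

View pics/s1.png

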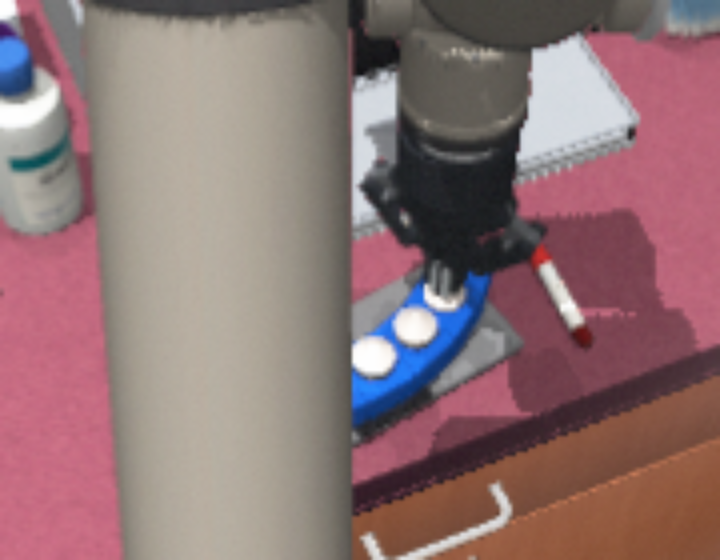

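Cap 1 is down: the tips at (440,295) in the crop stopped on it at 52.9 mm, where a sharp force rise marks the hard stop. I'll slide on to the other caps and check each one with a light press.

```bash
python3 - <<'E'
from h import *
b=onplane("top",[(222,238)],.078)[0]; print("bottle",b.round(3))
for i in range(-1,3):
    a=.253*i
    st=r.move_straight(*pose(a,.0537,0),speed=.04,max_force=20); print("slide",i+3,st,tip())
    if st: break
    print("press",r.move_straight(*pose(a,.050,0),speed=.015,max_force=7),tip())
E
```

```text
bottle [0.423 0.111 0.078]
slide 2 False (5.89, [0.4551, -0.0779, 0.0536], [1.2, 1.1, 2.3])
press True (6.1, [0.4552, -0.0779, 0.0529], [-2.4, 0.7, 7.1])
slide 3 False (7.2, [0.4434, -0.0417, 0.0535], [0.3, 0.4, 3.1])
press True (7.41, [0.4435, -0.0417, 0.0529], [-0.9, 0.7, 9.5])
slide 4 False (8.5, [0.4416, -0.004, 0.0536], [0.5, 0.8, 1.5])
press True (8.71, [0.4416, -0.004, 0.0529], [-1.1, -0.1, 7.1])
slide 5 False (9.8, [0.4491, 0.0329, 0.0536], [-0.0, 0.1, -0.2])
press True (10.01, [0.4492, 0.0329, 0.0529], [-0.1, -0.8, 7.1])
```

All five stopped at 52.9 mm. Next I'll glide to the red dot, lift clear and check.

```bash
python3 - <<'E'
from h import *
q=pose(.506,.05,0)[1]
r.move_straight(pose(.506,.060,0)[0],q,speed=.05)
r.move_straight(pose(.70,.062,0)[0],q,speed=.06); print(tip())
r.move_straight(pose(.70,.20,0)[0],q,speed=.15)
r.movej([-1.359,.342,1.524,0,1.275,-.146]); print(tip())
for n in BOX:
    p,d=optics.get_image(n);np.savez(n+"1.npz",p=p,d=d)
    cv2.imwrite(f"pics/{n}9.png",p[:,:,::-1])
B={n:blobs(np.load(n+"1.npz")["p"],BOX[n]) for n in BOX}
W={n:np.array(sorted(b[:2] for b in B[n]["white"])[::-1]) for n in B}
print(tri(W["top"],W["scene"]).round(4))
a=np.load("top0.npz")["p"][90:260,180:420].astype(int);b=np.load("top1.npz")["p"][90:260,180:420].astype(int)
ys,xs=np.where(abs(a-b).sum(2)>90);print("changed px",[(x+180,y+90) for x,y in zip(xs,ys)][:25],len(xs))
E
```

```text
(10.94, [0.461, 0.0598, 0.0619], [0.2, -0.6, 0.3])
(14.22, [0.1847, -0.4915, 0.2313], [-0.7, 0.1, 0.3])
[[ 0.4753 -0.1103  0.0471  0.0025]
 [ 0.4554 -0.0779  0.047   0.0026]
 [ 0.444  -0.0418  0.0471  0.0026]
 [ 0.4419 -0.0041  0.0467  0.0021]
 [ 0.4493  0.0327  0.048   0.0021]]
changed px [] 0
```

View pics/top9.png

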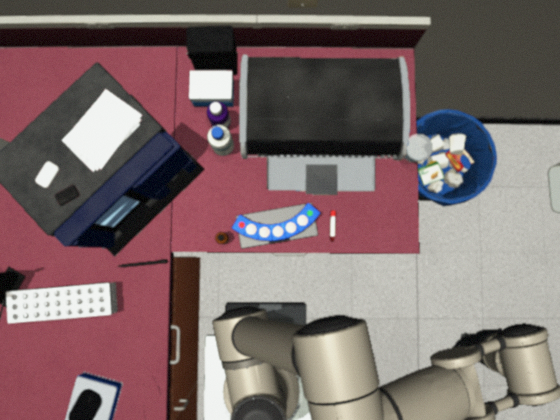

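The two-view check puts all five caps about 6–7 mm lower. The bottle at (222,238) and the tube at (333,225) haven't moved, and the arm is clear of everything.

```bash
python3 -c "
from workcell import r
print(r.finish_job())"
```

```text
the job is handed in; nothing more can be done
None
```

All five stoppers were pressed fully down in order from the green dot to the red dot with under 10 N, nothing else moved, and the job was handed in at about 14 s with the arm clear of everything.

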